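# Mix the red-marked sample on the touch vortex mixer

### The arm

A 7-joint arm with a two-finger parallel gripper is mounted at the origin on a cart in front of the work surface, level with it; the furniture and walls round the work are solid. World frame = base frame: x ahead of the robot, y to its left, z up, the work surface at z = 0. Lengths are in mm, angles in rad, forces in N, time in s.
With the tool pointing down it reaches from about 425 to 800 mm from the base axis. Payload 8.3 kg.
Tool frame: the origin (TCP) lies on the centre line of the jaws, within the pads' length; the fingertips stand 11 mm ahead of it and the grasp point (between the pads) lies 8 mm behind it (env.tcp_to_tips is the distance from the TCP to the fingertips, in mm); z points along the fingers, y is the line along which they close (so a half turn about z gives the same grasp; the last joint's range is limited). The gripper opens to 85 mm and grips with 20 to 120 N. Pads are 22 mm wide; open, the fingers measure 114 mm over their backs; the gripper's body (76 mm by 85 mm) begins 54 mm behind the grasp point. The pads swing forward as they close: fully open they stand 13 mm farther back than shut.
Start: joints at [1.176, 0.383, 0.016, 1.37, -0.006, 1.388, -0.046], TCP at [203.627, -590.881, 242.279] pointing down, gripper open.
Joint ranges: [-2.95, 2.95], [-0.25, 2.06], [-1.52, 1.56], [0.18, 2.33], [-1.44, 4.58], [0.02, 2.06], [-3.01, 3.01]. Speed limits (rad/s): [2.39, 2.39, 3.01, 3.01, 3.14, 3.14, 3.14].

### API

Orientations are given as [roll, pitch, yaw] about the fixed x, y, z axes, in that order (R = Rz(yaw) Ry(pitch) Rx(roll)).
In Python, from cell import env gives the robot as it stands.
- The arm moves only by the tool shift_gripper, called after "Call:" as a command line: name --argument value ..., lists and objects as JSON in quotes. Schema: {"type":"object","properties":{"rows":{"type":"array","items":{"type":"array","prefixItems":[{"type":"array","items":{"type":"number"},"minItems":3,"maxItems":3},{"type":"array","items":{"type":"number"},"minItems":3,"maxItems":3},{"type":"number"}],"minItems":3,"maxItems":3},"minItems":1,"maxItems":8},"only":{"type":"string"},"quiet":{"type":"boolean"},"lines":{"type":"string"}},"required":["rows"],"additionalProperties":false}. rows is a list of rows, 1 to 8 of them, each written [[rx, ry, rz], [dx, dy, dz], opening]: a rotation vector rx, ry, rz in normalised numbers (1 is 2 rad), then dx, dy, dz in normalised numbers (1 is 500 mm), then the finger opening in mm; each row is the pose to reach, as a shift and turn from the pose commanded when the call began, along the tool's axes at that moment; what a row does not reach only later rows make up. A row lasts 1/12 s, in which the tool goes at most 41.7 mm and 0.125 rad, less where a joint would pass 70% of its speed; a pose out of reach is approached as far as the arm can. The fingers move at their own pace and stop on an object; the grip force is fixed at half the most. Time passes only in rows, so rows that do not move let the fingers close. The tool returns the time, the measured TCP pose, the force, the opening and the grip force at its end. only (a regular expression) keeps the lines of the reply that match it, lines (a string "A,B") keeps lines A to B, and quiet returns only ok. Input that does not fit is refused with a message, and nothing moves.
- env.get_state(): the state, without advancing time (a new reading comes with each control period).
- env.get_image(name): name is "scene" or "side" or "wrist"; returns (picture, depth): 480x640x3 uint8, red, green, blue; 480x640 float32, mm along the optical axis (not along the pixel's ray), 0 where there is no reading.
- env.calibration(name): a dict with "fx", "fy", "cx", "cy" (pixels), "extrinsics" (4x4, takes a point from camera to world coordinates); the wrist camera has in their place "hand_eye" (4x4, takes a point from camera to tool coordinates, whose origin is the TCP and whose axes are the flange's). Camera axes: x right, y down, z forward; pixel columns grow to the right and rows downward; lengths in mm; the calibration is good to about 2 mm. The wrist camera is an equidistant fisheye: a pixel r from the principal point sees the ray r / f radians off the axis. A picture is of the moment at which its call begins: read the wrist's pose just before it. calibration takes no time and is no camera call.
- env.job_done(): hands the job in; it is judged then, once.
The state is a dict: "time_s": time; "q": joint angles; "qd": joint speeds; "tau": joint torques, N m; "eef_pos": TCP position; "tool_rot": TCP orientation; "force": force on the tool from outside, world axes, zero at the start; "ft_torque": the same for the moment, N m; "gripper_width": finger opening in mm; "grip_force": force on a finger pad.
Only numpy, scipy, OpenCV 4.12 (cv2) and the standard library are available. Lean on these libraries where they do the work, as an engineer would, in place of code of your own. Each camera call takes 0.05 s, during which the arm holds its last target. There are 200 camera calls.

### The job

Mix the sample in the vial with the red cap disc on the vortex mixer: first switch the mixer to touch mode by pressing down the far half of its green rocker, then take that vial out of the stand, stand it upright in the mixer's black cup and press it down until the cup has sunk about 5 mm, half of its travel (a light touch does not run the mixer, and driving the cup to its bottom stop stalls it). Keep it pressed there for at least four seconds without letting go of the vial, and finish while still holding it pressed; leave the other vials, the cream pot and the marker alone.

Things in the scene. Friction and masses are not known exactly. Their poses are not given: they have to be found in the camera images.
- mixer: White vortex mixer, fixed, 170 (x) x 126 mm (y). Origin: centre of its underside; own x points from its sloping front deck to its rear hump, z up. Deck: 45 mm high at x = -82, rising 17 degrees to 70 mm at x = -2 mm; green rocker at x = -44, y = +29, black dial (16 mm high, fixed) at y = -26 mm. Hump 78 mm high; black cup on it at x = +40, y = 0.
- rocker (a joint): Green rocker switch (36 x 18 mm, long side along the mixer's x) on the deck: 0 = off, far half (towards the cup) raised; 0.35 rad = touch mode, far half fully down. The far half goes down under about 3 N (at 11 mm from the pivot) until it meets its hard stop, and the rocker stays where it is left.
- rocker_far (a point): Point on the surface of the rocker's far half, 11 mm from its pivot, on its centre line; the place to press. It is about 70 mm above the worktop when off and sinks 3.5 mm as the rocker goes over.
- cup (a joint): Travel in m of the sprung black rubber cup, straight down: 0 = up, 0.010 = bottom stop. It gives way at about 3 N and needs 1 N more for each mm (about 8 N at 5 mm, 13 N at the stop); it springs back up when released.
- cup_floor (a point): Centre of the cup's inner floor, 101 mm above the worktop when the cup is up; moves with the cup. Cup: 47 mm outside at the rim, inside 38 mm wide at the rim narrowing to about 31 mm at the floor; rim 16 mm above the floor.
- stand: Blue block, fixed, 50 (x) x 164 (y) x 32 mm, with three round holes 29.5 mm wide in a row along its own y at y = -52, 0, +52 mm; hole floors 6 mm above the worktop. Origin: centre of its underside.
- vial_red: The sample: closed glass vial, 27 mm diameter, 64 mm tall, about 35 g, white cap (50 to 64 mm up) with a 19 mm red disc on top. Origin: centre of its underside, z up. Best gripped across the cap from above, fingers on either side along the stand's x (neighbours stand along y). In the stand its top is 70 mm above the worktop, 38 mm of it out of the block; which hole it is in varies.
- vial_yellow: Bystander: the same vial with a yellow cap disc, in another hole of the stand. Origin: centre of its underside.
- vial_black: Bystander: the same vial with a black cap disc, in another hole of the stand. Origin: centre of its underside.
- pot: Bystander: small cream pot, 36 mm diameter, 33 mm high, right of the mixer. Origin: centre of its underside.
- marker: Bystander: black felt marker, 122 mm long (its own y), 12 mm thick, lying left of the stand. Origin: under its middle.

How it is judged (in metres and radians):
On the way, in this order (a step that is already met when the one before it is completed fails the run):
1. the rocker is switched to touch mode (above 0.28 rad) (value of joint rocker above 0.28 rad), for 0.2 s.
2. the red-marked vial is lifted clear of the stand in the gripper (z of vial_red in the frame of stand above 0.04 m and contact force between the fingers and vial_red above 1 N), for 0.1 s.
3. gripped and standing in the cup, the vial keeps the cup pressed 3 to 7.5 mm for 3 s without a break (value of joint cup between 0.003 and 0.0075 m and contact force between the fingers and vial_red above 2 N and contact force between vial_red and mixer above 3 N and horizontal distance between vial_red and cup_floor below 0.005 m and z of vial_red in the frame of cup_floor below 0.004 m), for 3 s.
At the end, for the whole second after the job is handed in: Still holding: rocker in touch mode; red-marked vial upright (0.15 rad), at rest on the cup floor within 5 mm of its centre, gripped (over 2 N, fingertips past the cap's top), and pressing the cup 3 to 7.5 mm down (over 3 N) (all of step 3 and value of joint rocker above 0.28 rad and z of the grasp point in the frame of vial_red below 0.076 m and angle between vial_red's own z axis and vertical below 0.15 rad and linear speed of vial_red below 0.02 m/s); the arm keeps its last pose, push and grip.
It fails at once if the cup is driven to its bottom stop (beyond 9.3 mm) (value of joint cup above 0.0093 m).
It fails at once if another vial, the pot or the marker is moved by more than 15 mm (distance of any of vial_yellow, vial_black, pot, marker from where it was at the start of the episode above 0.015 m).
It also fails if it takes over 62 s, if anything falls off the work surface, if the arm or the gripper's body presses on something with over 40 N, if the wrist force passes 120 N, or if a joint passes its speed limit or range.

## Working session

There is one attempt and no reset: what is moved stays moved. The work goes in short steps, Python scripts to look and compute and a tool call to move; the robot and the scene stay as the last step left them, time stands still between calls to the robot, and variables do not carry over. Pictures are saved under pics/ and viewed, at most 12 in all, crops included, and the job is handed in when it is done.

```bash
ls; mkdir -p pics; python3 - <<'E'
from cell import env
import cv2,numpy as np
s=env.get_state();print(s['time_s'],s['eef_pos'],s['tool_rot'],s['gripper_width'],s['force'])
for n in ['scene','side']:
    im,d=env.get_image(n);cv2.imwrite(f'pics/{n}0.png',im[:,:,::-1]);np.save(f'pics/{n}0.npy',d)
    c=env.calibration(n);print(n,c)
E
```

```text
cell.py
pics
0.0 [ 203.44960705 -590.43167163  241.24393347] [-3.13958496e+00  4.32714189e-05  3.31860683e-01] 85.36986892635133 [-0.53188878 -0.11657878  0.19285638]
scene {'fx': 460.25816540754647, 'fy': 460.25816540754647, 'cx': 320.8976422057761, 'cy': 237.5494100795716, 'extrinsics': array([[-8.70741630e-01, -2.41863389e-01,  4.28148473e-01,
        -2.73871464e+01],
       [-4.91250404e-01,  4.66723344e-01, -7.35419854e-01,
         9.61438680e+02],
       [-2.19557483e-02, -8.50688792e-01, -5.25210933e-01,
         7.83373931e+02],
       [ 0.00000000e+00,  0.00000000e+00,  0.00000000e+00,
         1.00000000e+00]])}
side {'fx': 493.9827033128978, 'fy': 493.9827033128978, 'cx': 321.4309558675887, 'cy': 239.80667299483028, 'extrinsics': array([[-9.14727672e-01, -1.84420482e-01,  3.59530765e-01,
         1.21042108e+02],
       [-4.03842428e-01,  4.47167936e-01, -7.98092808e-01,
         9.58215766e+02],
       [-1.35859699e-02, -8.75231354e-01, -4.83513701e-01,
         6.50554864e+02],
       [ 0.00000000e+00,  0.00000000e+00,  0.00000000e+00,
         1.00000000e+00]])}
```

View pics/scene0.png

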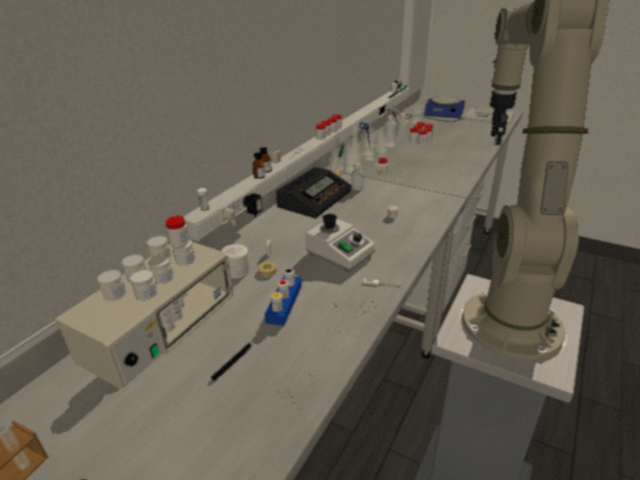

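View pics/side0.png

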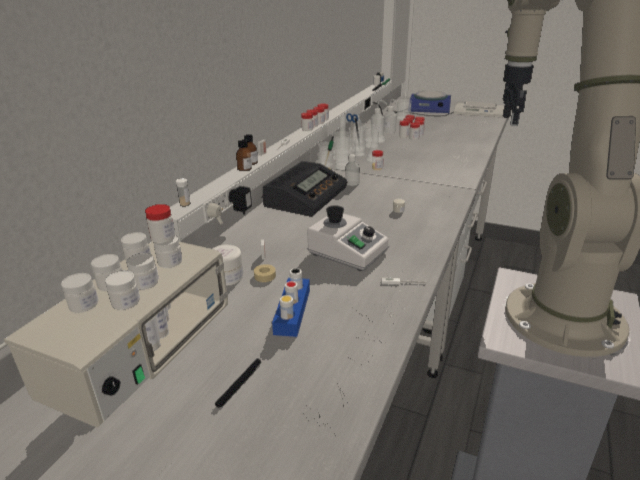

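Both views show the red vial in the middle hole of the stand, at about (291,286) in the side view. The mixer is at about (347,240), with the rocker at (357,241) and the cup at (335,215). I'll enlarge that area.

```bash
python3 - <<'E'
import cv2
a=cv2.imread('pics/side0.png')[200:335,265:395];cv2.imwrite('pics/c1.png',cv2.resize(a,None,fx=4.4,fy=4.4,interpolation=cv2.INTER_CUBIC))
a=cv2.imread('pics/scene0.png')[208:328,258:388];cv2.imwrite('pics/c2.png',cv2.resize(a,None,fx=5,fy=5,interpolation=cv2.INTER_CUBIC))
E
```

```text
(no output)
```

View pics/c1.png

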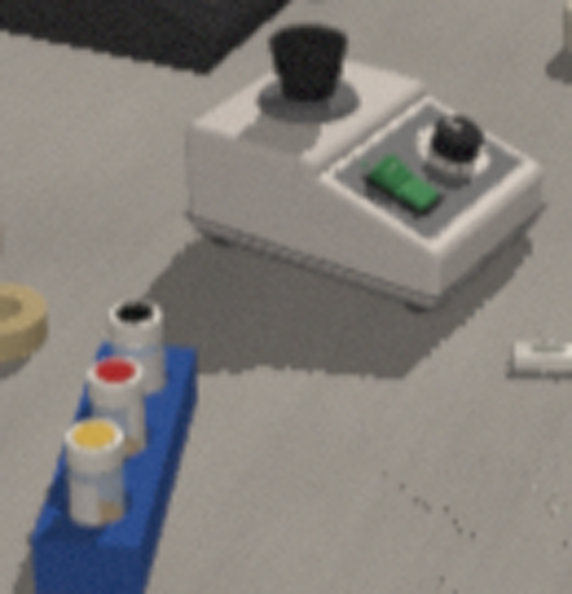

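View pics/c2.png

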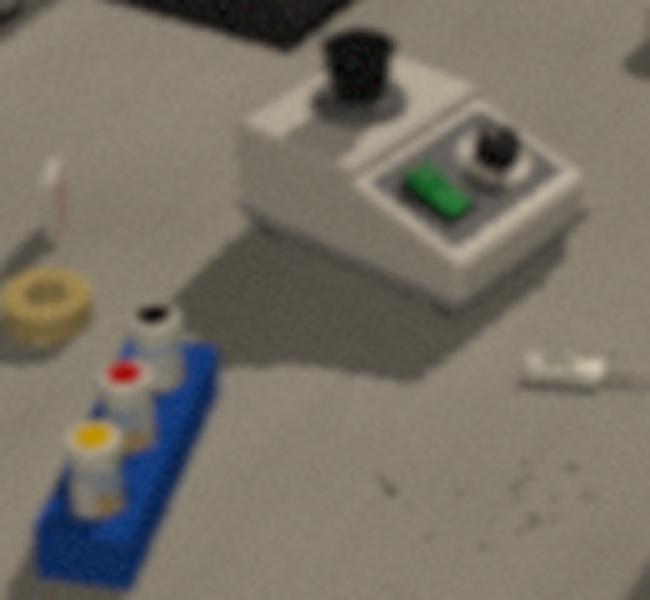

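```bash
cat > h.py <<'E'
from cell import env
import numpy as np
def ray(n,u,v):
    c=env.calibration(n);E=c['extrinsics']
    return E[:3,3],E[:3,:3]@np.array([(u-c['cx'])/c['fx'],(v-c['cy'])/c['fy'],1])
def atz(n,u,v,z):
    o,d=ray(n,u,v);return o+d*(z-o[2])/d[2]
E
python3 - <<'E'
from h import *
np.set_printoptions(precision=1,suppress=True)
P={'red':(116,371,124,373,70),'yel':(95,437,93,436,70),'blk':(134,312,154,314,70),'cup':(308,41,360,44,117),'rock':(404,184,437,190,66),
'deck_fr_left':(433,242,455,256,43),'deck_fr_right':(540,170,578,177,43)}
for k,(a,b,c,d,z) in P.items():
    s=(265+a/4.4,200+b/4.4);t=(258+c/5,208+d/5)
    D=[np.load(f'pics/{n}0.npy')[int(round(p[1])),int(round(p[0]))] for n,p in(('side',s),('scene',t))]
    r=[]
    for n,p,dd in(('side',s,D[0]),('scene',t,D[1])):
        o,v=ray(n,*p); r.append(o+v*dd)
    print(k,atz('side',*s,z),atz('scene',*t,z),'depth',*r)
for u,v in ((405,200),(398,206)): pass
E
```

```text
red [533.1 200.2  70. ] [533.  198.2  70. ] depth [121.  958.2 650.6] [532.  199.6  71.3]
yel [517.8 251.5  70. ] [518.3 248.   70. ] depth [516.7 253.4  71.6] [518.  248.4  70.4]
blk [548.5 150.2  70. ] [547.3 147.7  70. ] depth [546.7 153.5  72.4] [545.2 150.7  72.7]
cup [550.2 -80.4 117. ] [549.5 -86.3 117. ] depth [557.  -96.9 108.5] [556.7 -99.4 108.7]
rock [472.3 -30.2  66. ] [472.1 -35.2  66. ] depth [474.5 -36.4  62.3] [473.5 -38.1  63.9]
deck_fr_left [449. -14.  43.] [447.8 -10.1  43. ] depth [446.2  -5.8  48.1] [443.8  -2.   49.2]
deck_fr_right [ 419.3 -114.6   43. ] [ 419.9 -118.8   43. ] depth [ 420.2 -118.1   41. ] [ 447.3 -184.9   -2.3]
```

The manual's scale: shifts go in shares of 500 mm and turns go in shares of 2 rad. Converting my numbers, 434 mm is 0.868, -411 mm is -0.822, -0.97 rad is -0.485.

```bash
cat >> h.py <<'E'
from scipy.spatial.transform import Rotation as Ro
def to(x,y,z,yaw):
    s=env.get_state();R=Ro.from_euler('xyz',s['tool_rot'])
    d=R.inv().apply(np.array([x,y,z])-s['eef_pos'])
    rv=(R.inv()*Ro.from_euler('xyz',[np.pi,0,yaw])).as_rotvec()
    print('shift',rv.round(3),d.round(1),'|',np.array(s['eef_pos']).round(1),np.round(s['tool_rot'],3),'t',s['time_s'])
E
```

Call:
shift_gripper --rows '[[[0, 0, -0.485], [0.868, -0.822, 0.022], 0], [[0, 0, -0.485], [0.868, -0.822, 0.022], 0], [[0, 0, -0.485], [0.868, -0.822, 0.022], 0], [[0, 0, -0.485], [0.868, -0.822, 0.022], 0], [[0, 0, -0.485], [0.868, -0.822, 0.022], 0], [[0, 0, -0.485], [0.868, -0.822, 0.022], 0], [[0, 0, -0.485], [0.868, -0.822, 0.022], 0], [[0, 0, -0.485], [0.868, -0.822, 0.022], 0]]'

```text
time_s: 0.77
eef_pos: [358.0, -293.3, 235.9]
tool_rot: [-3.141, 0.0, 1.308]
force: [1.9, -0.6, -0.5]
gripper_width: -0.1
grip_force: 0.0
```

```bash
python3 -c "
from h import *
to(470,-60,230,1.303);print(env.get_state()['q'],env.calibration('wrist'))"
```

```text
shift [-0.     0.     0.005] [254.4  47.6   5.9] | [ 358.  -293.3  235.9] [-3.141  0.     1.308] t 0.7667
[ 0.91273601  0.05105376 -0.30492358  1.79057238  0.01614889  1.30271435
  0.34137806] {'fx': 371.64829954431775, 'fy': 371.64829954431775, 'cx': 315.5982080708815, 'cy': 240.2464600641419, 'hand_eye': array([[ 1.24259437e-04, -9.53383021e-01, -3.01762820e-01,
         7.76548751e+01],
       [ 9.99999877e-01,  2.63553451e-04, -4.20886720e-04,
        -1.08379180e-01],
       [ 4.80796885e-04, -3.01762730e-01,  9.53382936e-01,
        -1.30602471e+02],
       [ 0.00000000e+00,  0.00000000e+00,  0.00000000e+00,
         1.00000000e+00]])}
```

To row units: 254 mm is 0.508, 47 mm is 0.094, 0.005 rad is 0.0025.

Call:
shift_gripper --rows '[[[0, 0, 0.0025], [0.508, 0.094, 0.012], 0], [[0, 0, 0.0025], [0.508, 0.094, 0.012], 0], [[0, 0, 0.0025], [0.508, 0.094, 0.012], 0], [[0, 0, 0.0025], [0.508, 0.094, 0.012], 0], [[0, 0, 0.0025], [0.508, 0.094, 0.012], 0], [[0, 0, 0.0025], [0.508, 0.094, 0.012], 0], [[0, 0, 0.0025], [0.508, 0.094, 0.012], 0], [[0, 0, 0.0025], [0.508, 0.094, 0.012], 0]]'

```text
time_s: 1.43
eef_pos: [471.3, -58.8, 230.0]
tool_rot: [-3.141, -0.001, 1.304]
force: [-0.5, 0.1, -0.6]
gripper_width: 0.1
grip_force: 0.0
```

```bash
cat >> h.py <<'E'
import cv2
def wsnap(name):
    s=env.get_state();im,d=env.get_image('wrist')
    cv2.imwrite(f'pics/{name}.png',im[:,:,::-1]);np.savez(f'pics/{name}.npz',d=d,p=s['eef_pos'],r=s['tool_rot'])
def wz(name,u,v,z):
    f=np.load(f'pics/{name}.npz');c=env.calibration('wrist');H=c['hand_eye']
    x,y=(u-c['cx'])/c['fx'],(v-c['cy'])/c['fy'];t=np.hypot(x,y);k=np.sin(t)/max(t,1e-9)
    R=Ro.from_euler('xyz',f['r']).as_matrix();dc=np.array([x*k,y*k,np.cos(t)])
    d=R@H[:3,:3]@dc;o=f['p']+R@H[:3,3]
    return (o+d*(z-o[2])/d[2]).round(1), (o+d/dc[2]*f['d'][int(v),int(u)]).round(1)
E
python3 -c "
from h import *
wsnap('w1');s=env.get_state();print(s['eef_pos'],s['tool_rot'])
a=cv2.imread('pics/w1.png');print(a.shape)"
```

```text
[470.65518838 -61.3815301  229.83496539] [-3.14075665e+00 -3.91566225e-04  1.30072190e+00]
(480, 640, 3)
```

View pics/w1.png

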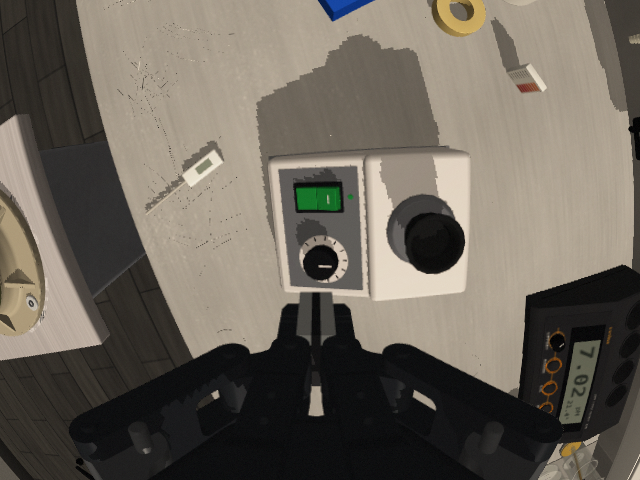

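The wrist view shows the rocker spanning about (294–343, 183–212), with its far half centred near (331,197), and the cup rim centred at about (435,243).

```bash
python3 - <<'E'
from h import *
for n,u,v,z in(('cup',435,243,117),('rock c',318.5,197.5,66),('far pt',331,197,70),('far end',342,197,72),('near end',295,198,62)):print(n,*wz('w1',u,v,z))
f=np.load('pics/w1.npz');
for (u,v) in ((270,160),(283,291),(466,152),(465,292)):print(*wz('w1',u,v,45))
E
```

```text
cup [552.9 -82.4 117. ] [557.3 -89.4  99.6]
rock c [478.7 -39.3  66. ] [478.6 -39.8  63.3]
far pt [488.6 -40.7  70. ] [488.6 -40.8  69.8]
far end [497.  -42.6  72. ] [497.2 -44.2  64. ]
near end [459.9 -35.3  62. ] [459.  -36.8  53.6]
[446.6  -0.6  45. ] [446.2  -0.8  41.8]
[ 422.5 -120.    45. ] [ 412.2 -140.4   -2.2]
[616.  -35.7  45. ] [605.  -31.1  73.1]
[ 594.4 -171.    45. ] [ 609.  -197.7    0. ]
```

```bash
python3 -c "
from h import *
to(489,-41,92,1.37)"
```

```text
shift [-0.001 -0.    -0.069] [ 24.5  12.4 137.8] | [470.7 -61.4 229.8] [-3.141 -0.     1.301] t 1.4833
```

To row units: 137 mm is 0.274, 130 mm is 0.26, -0.07 rad is -0.035.

Call:
shift_gripper --rows '[[[0, 0, -0.035], [0.048, 0.024, 0.07], 0], [[0, 0, -0.035], [0.048, 0.024, 0.15], 0], [[0, 0, -0.035], [0.048, 0.024, 0.22], 0], [[0, 0, -0.035], [0.048, 0.024, 0.26], 0], [[0, 0, -0.035], [0.048, 0.024, 0.274], 0], [[0, 0, -0.035], [0.048, 0.024, 0.274], 0], [[0, 0, -0.035], [0.048, 0.024, 0.274], 0]]'

```text
time_s: 2.07
eef_pos: [489.0, -44.1, 94.1]
tool_rot: [3.141, 0.0, 1.365]
force: [-0.1, -0.3, 1.1]
gripper_width: -0.3
grip_force: 0.0
```

```bash
python3 -c "
from h import *
to(489,-41,76,1.37);wsnap('w2');cv2.imwrite('pics/w2c.png',cv2.resize(cv2.imread('pics/w2.png')[150:350,200:460],None,fx=2.5,fy=2.5))"
```

```text
shift [ 0.001  0.    -0.005] [ 3.1 -0.6 18.1] | [489.  -44.1  94.1] [3.141 0.    1.365] t 2.0667
```

View pics/w2c.png

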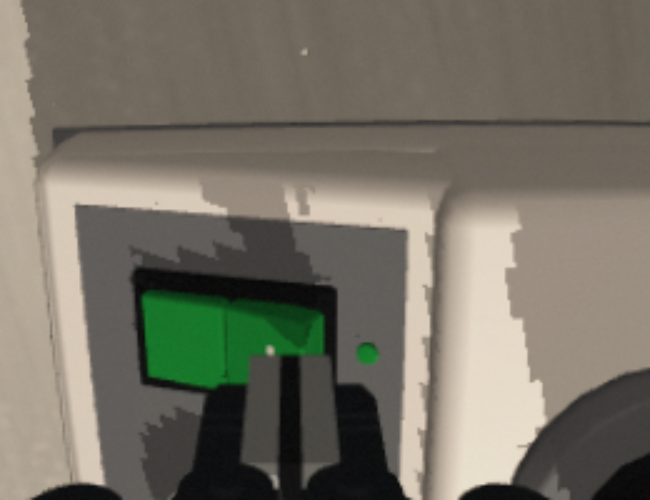

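The closed fingertips (crop centre at about (290,360)) are over the far half of the rocker, between the pivot at x≈227 and the far end at x≈328. I'll press now.

To row units: 18 mm is 0.036, 17 mm is 0.034.

Call:
shift_gripper --rows '[[[0, 0, 0], [0.006, 0, 0.01], 0], [[0, 0, 0], [0.006, 0, 0.02], 0], [[0, 0, 0], [0.006, 0, 0.026], 0], [[0, 0, 0], [0.006, 0, 0.03], 0], [[0, 0, 0], [0.006, 0, 0.034], 0], [[0, 0, 0], [0.006, 0, 0.036], 0], [[0, 0, 0], [0.006, 0, 0.036], 0]]'

```text
time_s: 2.7
eef_pos: [490.6, -40.3, 77.8]
tool_rot: [3.138, 0.001, 1.367]
force: [-7.3, -0.3, 26.6]
gripper_width: -0.2
grip_force: 13.3
```

```bash
python3 -c "
from h import *
to(489,-41,74,1.37);s=env.get_state();print(s['force'])"
```

```text
shift [ 0.003  0.001 -0.003] [-1.1 -1.5  3.8] | [490.6 -40.3  77.8] [3.138e+00 1.000e-03 1.367e+00] t 2.7
[-7.28896135 -0.34739928 26.61029203]
```

To row units: -130 mm is -0.26, -120 mm is -0.24.

Call:
shift_gripper --rows '[[[0, 0, 0], [0, 0, 0], 0], [[0, 0, 0], [0, 0, 0], 0], [[0, 0, 0], [0, 0, -0.03], 0], [[0, 0, 0], [0, 0, -0.1], 0], [[0, 0, 0], [0, 0, -0.18], 0], [[0, 0, 0], [0, 0, -0.24], 30], [[0, 0, 0], [-0.06, 0, -0.26], 85]]'

```text
time_s: 3.28
eef_pos: [485.9, -63.7, 210.4]
tool_rot: [3.135, -0.003, 1.376]
force: [2.2, 0.6, 0.2]
gripper_width: 23.6
grip_force: 0.0
```

```bash
python3 -c "
from h import *
to(533,199,150,1.857);wsnap('w3');cv2.imwrite('pics/w3c.png',cv2.resize(cv2.imread('pics/w3.png')[100:300,220:480],None,fx=2.5,fy=2.5));print(env.get_state()['force'])"
```

```text
shift [ 0.008 -0.001 -0.481] [266.7  -5.1  61.1] | [485.9 -63.7 210.4] [ 3.135e+00 -3.000e-03  1.376e+00] t 3.2833
[ 0.27591535 -6.94656662  0.35203376]
```

View pics/w3c.png

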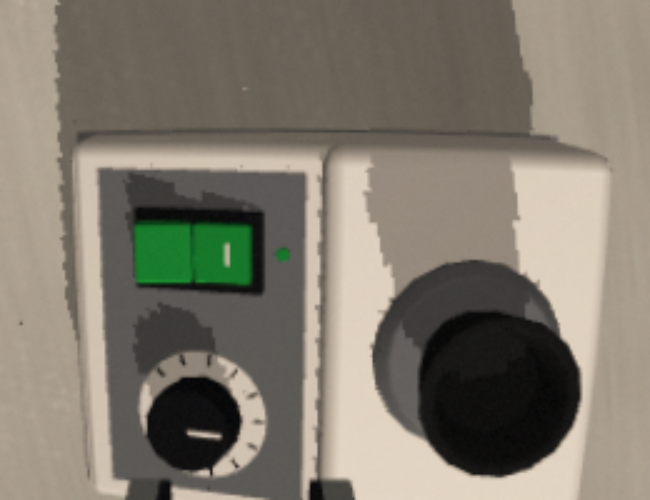

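The far half is now down and the white "I" is fully visible, so the rocker is in touch mode. Next I'll hover over the stand.

To row units: 210 mm is 0.42, 195 mm is 0.39, -0.48 rad is -0.24.

Call:
shift_gripper --rows '[[[0, 0, -0.24], [0.08, 0, 0.01], 85], [[0, 0, -0.24], [0.16, 0, 0.01], 85], [[0, 0, -0.24], [0.24, 0, 0.01], 85], [[0, 0, -0.24], [0.32, 0, 0.01], 85], [[0, 0, -0.24], [0.39, 0, 0.01], 85], [[0, 0, -0.24], [0.42, -0.004, 0.02], 85], [[0, 0, -0.24], [0.42, -0.004, 0.02], 85], [[0, 0, -0.24], [0.42, -0.004, 0.02], 85]]'

```text
time_s: 4.0
eef_pos: [522.9, 137.2, 194.4]
tool_rot: [-3.14, -0.0, 1.849]
force: [0.2, -0.2, -0.3]
gripper_width: 85.0
grip_force: 0.0
```

Call:
shift_gripper --rows '[[[0, 0, 0], [0, 0, 0], 85], [[0, 0, 0], [0, 0, 0], 85]]'

```text
time_s: 4.17
eef_pos: [523.9, 134.5, 195.0]
tool_rot: [-3.141, 0.001, 1.844]
force: [0.4, -1.1, 1.1]
gripper_width: 85.3
grip_force: 0.0
```

```bash
python3 -c "
from h import *
print(*wz('w3',419.6,257.2,117))
wsnap('w4');to(533,199,150,1.857)"
```

```text
[553.1 -81.9 117. ] [557.2 -89.3  99.5]
shift [-0.     0.001 -0.013] [59.6 26.1 45.1] | [524.  134.6 195.2] [-3.141e+00  1.000e-03  1.844e+00] t 4.2167
```

View pics/w4.png

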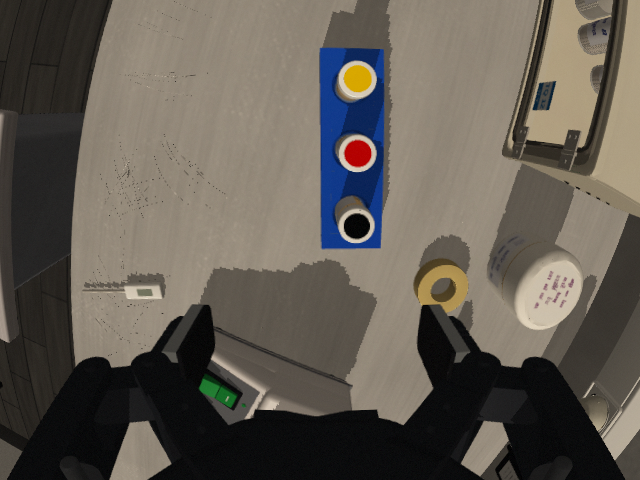

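Disc centres in this view are yellow (358,79), red (358,153) and black (357,226). The stand is nearly vertical in the image.

```bash
python3 -c "
from h import *
p=[wz('w4',u,v,70) for u,v in((358,79),(358,153),(357,226))];print(p)
d=p[0][0]-p[2][0];print('yaw',np.arctan2(-d[0],d[1]), np.linalg.norm(d))
r=p[1][0];m=(p[0][0]+p[1][0]+p[2][0])/3;print(m)
to(m[0],m[1],100,np.pi/2+np.arctan2(-d[0],d[1]))"
```

```text
[(array([521.4, 248.9,  70. ]), array([521.5, 249. ,  69.7])), (array([535.8, 199.7,  70. ]), array([535.8, 199.6,  69.6])), (array([550.4, 149.7,  70. ]), array([550.6, 149.4,  68.7]))]
yaw 0.2844133521046383 103.35201981577333
[535.86666667 199.43333333  70.        ]
shift [-0.     0.001 -0.011] [59.3 29.  95.1] | [524.  134.6 195.2] [-3.141e+00  1.000e-03  1.844e+00] t 4.2167
```

To row units: 85 mm is 0.17, 60 mm is 0.12, -0.011 rad is -0.0055.

Call:
shift_gripper --rows '[[[0, 0, -0.0055], [0.06, 0.03, 0.06], 60], [[0, 0, -0.0055], [0.118, 0.058, 0.12], 60], [[0, 0, -0.0055], [0.118, 0.058, 0.17], 60], [[0, 0, -0.0055], [0.118, 0.058, 0.17], 60], [[0, 0, -0.0055], [0.118, 0.058, 0.17], 60]]'

```text
time_s: 4.63
eef_pos: [534.8, 199.8, 109.1]
tool_rot: [-3.138, 0.0, 1.857]
force: [-0.2, -1.6, 0.7]
gripper_width: 60.1
grip_force: 0.0
```

```bash
python3 -c "
from h import *
to(535.9,199.4,56,1.855)"
```

```text
shift [-0.003  0.     0.002] [-0.6  1.1 53.1] | [534.8 199.8 109.1] [-3.138  0.     1.857] t 4.6333
```

To row units: 53 mm is 0.106, 52 mm is 0.104.

Call:
shift_gripper --rows '[[[0, 0, 0], [-0.002, 0.002, 0.06], 60], [[0, 0, 0], [-0.002, 0.002, 0.09], 60], [[0, 0, 0], [-0.002, 0.002, 0.104], 60], [[0, 0, 0], [-0.002, 0.002, 0.106], 60], [[0, 0, 0], [-0.002, 0.002, 0.106], 60], [[0, 0, 0], [-0.002, 0.002, 0.106], 10], [[0, 0, 0], [-0.002, 0.002, 0.106], 10], [[0, 0, 0], [-0.002, 0.002, 0.106], 10]]'

```text
time_s: 5.3
eef_pos: [537.5, 200.7, 58.6]
tool_rot: [3.14, 0.0, 1.858]
force: [-4.0, -1.9, 12.5]
gripper_width: 25.3
grip_force: 59.3
```

Call:
shift_gripper --rows '[[[0, 0, 0], [0, 0, 0], 10], [[0, 0, 0], [0, 0, 0], 10], [[0, 0, 0], [0, 0, 0], 10], [[0, 0, 0], [0, 0, 0], 10]]'

```text
time_s: 5.63
eef_pos: [537.4, 200.8, 58.7]
tool_rot: [3.14, 0.0, 1.858]
force: [-1.1, -0.7, 7.6]
gripper_width: 24.9
grip_force: 58.4
```

To row units: -150 mm is -0.3, -145 mm is -0.29.

Call:
shift_gripper --rows '[[[0, 0, 0], [0, 0, -0.016], 10], [[0, 0, 0], [0, 0, -0.04], 10], [[0, 0, 0], [0, 0, -0.08], 10], [[0, 0, 0], [0, 0, -0.13], 10], [[0, 0, 0], [0, 0, -0.19], 10], [[0, 0, 0], [0, 0, -0.25], 10], [[0, 0, 0], [0, 0, -0.29], 10], [[0, 0, 0], [0, 0, -0.3], 10]]'

```text
time_s: 6.3
eef_pos: [538.2, 201.8, 212.8]
tool_rot: [3.134, -0.0, 1.858]
force: [0.5, 0.7, 0.4]
gripper_width: 25.1
grip_force: 58.9
```

```bash
python3 -c "
from h import *
to(554.3,-82.3,205,1.855)"
```

```text
shift [ 0.007 -0.     0.003] [-277.   -65.2    7.2] | [538.2 201.8 212.8] [ 3.134 -0.     1.858] t 6.3
```

To row units: -245 mm is -0.49, -240 mm is -0.48.

Call:
shift_gripper --rows '[[[0, 0, 0], [-0.05, -0.012, 0], 10], [[0, 0, 0], [-0.13, -0.03, 0], 10], [[0, 0, 0], [-0.21, -0.05, 0], 10], [[0, 0, 0], [-0.29, -0.068, 0], 10], [[0, 0, 0], [-0.37, -0.086, 0], 10], [[0, 0, 0], [-0.44, -0.104, 0], 10], [[0, 0, 0], [-0.48, -0.112, 0], 10], [[0, 0, 0], [-0.49, -0.114, 0], 10]]'

```text
time_s: 6.97
eef_pos: [551.2, -56.7, 207.1]
tool_rot: [-3.14, 0.002, 1.85]
force: [0.0, 0.2, -1.4]
gripper_width: 24.7
grip_force: 58.9
```

Call:
shift_gripper --rows '[[[0, 0, 0], [0, 0, 0], 10], [[0, 0, 0], [0, 0, 0], 10], [[0, 0, 0], [0, 0, 0], 10]]'

```text
time_s: 7.22
eef_pos: [551.4, -48.3, 207.4]
tool_rot: [3.141, -0.001, 1.861]
force: [-0.1, 0.8, -0.6]
gripper_width: 25.0
grip_force: 58.9
```

```bash
python3 -c "
from h import *
wsnap('w5')
for n in('scene','side'):
    im,d=env.get_image(n);cv2.imwrite(f'pics/{n}5.png',im[:,:,::-1])
a=cv2.imread('pics/side5.png')[130:250,270:400];cv2.imwrite('pics/m5.png',np.hstack([cv2.resize(a,None,fx=3,fy=3,interpolation=cv2.INTER_CUBIC),cv2.resize(cv2.imread('pics/w5.png')[100:340,200:460],(390,360))]))
to(554.3,-82.3,205,1.855)"
```

```text
shift [ 0.    -0.     0.006] [-32.9  -6.9   2.3] | [551.5 -48.8 207.4] [ 3.141 -0.     1.861] t 7.3667
```

View pics/m5.png

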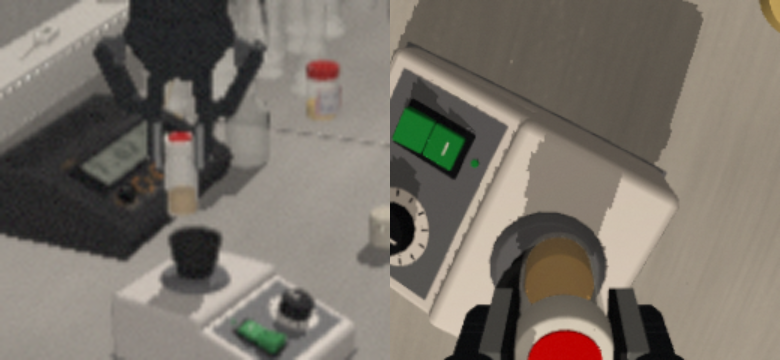

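The vial hangs upright in the gripper above the cup. I'll use the red disc in the wrist view to find the vial's offset from the TCP.

```bash
python3 -c "
from h import *
a=cv2.cvtColor(cv2.imread('pics/w5.png'),cv2.COLOR_BGR2HSV)
m=((a[...,0]<8)|(a[...,0]>172))&(a[...,1]>180)&(a[...,2]>80);m[:280]=0;m[400:]=0;m[:,:250]=0;m[:,400:]=0
ys,xs=np.nonzero(m);print(len(xs),xs.min(),xs.max(),ys.min(),ys.max())
c=((xs.min()+xs.max())/2,(ys.min()+ys.max())/2);print(c)
p=wz('w5',*c,218.7)[0];f=np.load('pics/w5.npz');print(p,Ro.from_euler('xyz',f['r']).inv().apply(p-f['p']))
"
```

```text
1603 292 340 320 361
(np.float64(316.0), np.float64(340.5))
[551.6 -48.1 218.7] [  0.17836315   0.27801386 -11.29185165]
```

To row units: -33 mm is -0.066, 29 mm is 0.058, 0.006 rad is 0.003.

Call:
shift_gripper --rows '[[[0, 0, 0.003], [-0.03, -0.006, 0.01], 10], [[0, 0, 0.003], [-0.054, -0.012, 0.024], 10], [[0, 0, 0.003], [-0.066, -0.014, 0.04], 10], [[0, 0, 0.003], [-0.066, -0.014, 0.052], 10], [[0, 0, 0.003], [-0.066, -0.014, 0.058], 10], [[0, 0, 0.003], [-0.066, -0.014, 0.058], 10], [[0, 0, 0.003], [-0.066, -0.014, 0.058], 10], [[0, 0, 0.003], [-0.066, -0.014, 0.058], 10]]'

```text
time_s: 8.03
eef_pos: [554.3, -83.6, 178.5]
tool_rot: [3.141, -0.0, 1.853]
force: [0.0, 0.5, -0.5]
gripper_width: 25.4
grip_force: 58.9
```

```bash
python3 -c "
from h import *
wsnap('w6')
im,d=env.get_image('side');im2,d=env.get_image('scene')
f=lambda a:cv2.resize(a[...,::-1],(390,360),interpolation=cv2.INTER_CUBIC)
cv2.imwrite('pics/m6.png',np.hstack([f(im[175:235,302:367]),f(im2[180:240,297:362])]))
to(553.7,-82.2,160,1.86)"
```

```text
shift [ 0.001  0.    -0.008] [ 1.8 -0.2 18.6] | [554.4 -83.9 178.6] [3.141 0.    1.852] t 8.1833
```

View pics/m6.png

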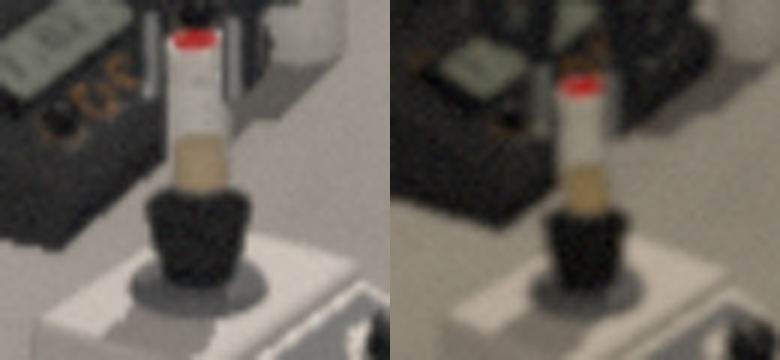

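The vial is centred over the cup in both views (x≈200 against 198, and 586 against 588). I'll lower it with a small correction.

To row units: 20 mm is 0.04, 1.5 mm is 0.003.

Call:
shift_gripper --rows '[[[0, 0, 0], [0.003, 0, 0.008], 10], [[0, 0, 0], [0.003, 0, 0.016], 10], [[0, 0, 0], [0.003, 0, 0.024], 10], [[0, 0, 0], [0.003, 0, 0.032], 10], [[0, 0, 0], [0.003, 0, 0.038], 10], [[0, 0, 0], [0.003, 0, 0.04], 10], [[0, 0, 0], [0.003, 0, 0.04], 10], [[0, 0, 0], [0.003, 0, 0.04], 10]]'

```text
time_s: 8.85
eef_pos: [553.7, -82.8, 158.2]
tool_rot: [3.142, -0.0, 1.852]
force: [0.1, -0.6, -1.0]
gripper_width: 25.1
grip_force: 58.9
```

```bash
python3 -c "
from h import *
to(553.7,-82.2,153.7,1.86);print(env.get_state()['force'])"
```

```text
shift [ 0.    -0.    -0.008] [0.6 0.2 4.5] | [553.7 -82.8 158.2] [ 3.142 -0.     1.852] t 8.85
[ 0.06218849 -0.58880098 -0.9834887 ]
```

To row units: 4 mm is 0.008, 3 mm is 0.006.

Call:
shift_gripper --rows '[[[0, 0, 0], [0.001, 0, 0.002], 10], [[0, 0, 0], [0.001, 0, 0.004], 10], [[0, 0, 0], [0.001, 0, 0.006], 10], [[0, 0, 0], [0.001, 0, 0.008], 10], [[0, 0, 0], [0.001, 0, 0.008], 10], [[0, 0, 0], [0.001, 0, 0.008], 10]]'

```text
time_s: 9.35
eef_pos: [553.5, -82.4, 154.2]
tool_rot: [-3.142, -0.0, 1.852]
force: [1.0, -0.9, -0.8]
gripper_width: 25.0
grip_force: 58.9
```

Call:
shift_gripper --rows '[[[0, 0, 0], [0, 0, 0.001], 10], [[0, 0, 0], [0, 0, 0.002], 10], [[0, 0, 0], [0, 0, 0.003], 10], [[0, 0, 0], [0, 0, 0.004], 10], [[0, 0, 0], [0, 0, 0.004], 10], [[0, 0, 0], [0, 0, 0.004], 10]]'

```text
time_s: 9.85
eef_pos: [553.6, -82.4, 152.4]
tool_rot: [3.141, 0.0, 1.852]
force: [-1.1, -0.0, 4.2]
gripper_width: 25.1
grip_force: 59.0
```

Call:
shift_gripper --rows '[[[0, 0, 0], [0, 0, 0.001], 10], [[0, 0, 0], [0, 0, 0.002], 10], [[0, 0, 0], [0, 0, 0.003], 10], [[0, 0, 0], [0, 0, 0.003], 10], [[0, 0, 0], [0, 0, 0.003], 10], [[0, 0, 0], [0, 0, 0.003], 10]]'

```text
time_s: 10.35
eef_pos: [553.6, -82.4, 150.8]
tool_rot: [3.141, 0.0, 1.852]
force: [-2.2, -0.2, 5.0]
gripper_width: 24.8
grip_force: 59.2
```

To row units: 2.4 mm is 0.0048, 2 mm is 0.004.

Call:
shift_gripper --rows '[[[0, 0, 0], [0, 0, 0.001], 10], [[0, 0, 0], [0, 0, 0.002], 10], [[0, 0, 0], [0, 0, 0.003], 10], [[0, 0, 0], [0, 0, 0.004], 10], [[0, 0, 0], [0, 0, 0.0048], 10], [[0, 0, 0], [0, 0, 0.0048], 10], [[0, 0, 0], [0, 0, 0.0048], 10], [[0, 0, 0], [0, 0, 0.0048], 10]]'

```text
time_s: 11.02
eef_pos: [553.7, -82.4, 148.7]
tool_rot: [3.141, 0.0, 1.852]
force: [-2.7, -0.2, 6.4]
gripper_width: 25.1
grip_force: 59.5
```

```bash
python3 -c "
from h import *
F=[]
for i in range(10):
    env.get_image('side');s=env.get_state();F.append(np.r_[s['force'],s['eef_pos']])
print(np.mean(F,0).round(2))"
```

```text
[ -2.41  -0.58   7.26 553.71 -82.44 148.72]
```

The corrected force is about 8 N and the travel about 5 mm, and the two agree. I'll hold here for more than 4 s.

Call:
shift_gripper --rows '[[[0, 0, 0], [0, 0, 0], 10], [[0, 0, 0], [0, 0, 0], 10], [[0, 0, 0], [0, 0, 0], 10], [[0, 0, 0], [0, 0, 0], 10], [[0, 0, 0], [0, 0, 0], 10], [[0, 0, 0], [0, 0, 0], 10], [[0, 0, 0], [0, 0, 0], 10], [[0, 0, 0], [0, 0, 0], 10]]' --only "pos|force"

```text
eef_pos: [553.7, -82.4, 148.8]
force: [-3.3, -0.4, 7.5]
grip_force: 59.5
```

Call:
shift_gripper --rows '[[[0, 0, 0], [0, 0, 0], 10], [[0, 0, 0], [0, 0, 0], 10], [[0, 0, 0], [0, 0, 0], 10], [[0, 0, 0], [0, 0, 0], 10], [[0, 0, 0], [0, 0, 0], 10], [[0, 0, 0], [0, 0, 0], 10], [[0, 0, 0], [0, 0, 0], 10], [[0, 0, 0], [0, 0, 0], 10]]' --quiet true

```text
ok
```

Call:
shift_gripper --rows '[[[0, 0, 0], [0, 0, 0], 10], [[0, 0, 0], [0, 0, 0], 10], [[0, 0, 0], [0, 0, 0], 10], [[0, 0, 0], [0, 0, 0], 10], [[0, 0, 0], [0, 0, 0], 10], [[0, 0, 0], [0, 0, 0], 10], [[0, 0, 0], [0, 0, 0], 10], [[0, 0, 0], [0, 0, 0], 10]]' --quiet true

```text
ok
```

Call:
shift_gripper --rows '[[[0, 0, 0], [0, 0, 0], 10], [[0, 0, 0], [0, 0, 0], 10], [[0, 0, 0], [0, 0, 0], 10], [[0, 0, 0], [0, 0, 0], 10], [[0, 0, 0], [0, 0, 0], 10], [[0, 0, 0], [0, 0, 0], 10], [[0, 0, 0], [0, 0, 0], 10], [[0, 0, 0], [0, 0, 0], 10]]' --only "pos|force"

```text
eef_pos: [553.7, -82.4, 148.7]
force: [-2.3, -0.8, 7.6]
grip_force: 59.5
```

Call:
shift_gripper --rows '[[[0, 0, 0], [0, 0, 0], 10], [[0, 0, 0], [0, 0, 0], 10], [[0, 0, 0], [0, 0, 0], 10], [[0, 0, 0], [0, 0, 0], 10], [[0, 0, 0], [0, 0, 0], 10], [[0, 0, 0], [0, 0, 0], 10], [[0, 0, 0], [0, 0, 0], 10], [[0, 0, 0], [0, 0, 0], 10]]' --quiet true

```text
ok
```

Call:
shift_gripper --rows '[[[0, 0, 0], [0, 0, 0], 10], [[0, 0, 0], [0, 0, 0], 10], [[0, 0, 0], [0, 0, 0], 10], [[0, 0, 0], [0, 0, 0], 10], [[0, 0, 0], [0, 0, 0], 10], [[0, 0, 0], [0, 0, 0], 10], [[0, 0, 0], [0, 0, 0], 10], [[0, 0, 0], [0, 0, 0], 10]]' --quiet true

```text
ok
```

Call:
shift_gripper --rows '[[[0, 0, 0], [0, 0, 0], 10], [[0, 0, 0], [0, 0, 0], 10], [[0, 0, 0], [0, 0, 0], 10], [[0, 0, 0], [0, 0, 0], 10], [[0, 0, 0], [0, 0, 0], 10], [[0, 0, 0], [0, 0, 0], 10], [[0, 0, 0], [0, 0, 0], 10], [[0, 0, 0], [0, 0, 0], 10]]'

```text
time_s: 16.18
eef_pos: [553.7, -82.4, 148.7]
tool_rot: [3.141, 0.0, 1.852]
force: [-2.6, -0.5, 7.1]
gripper_width: 24.7
grip_force: 59.5
```

```bash
python3 -c "
from h import *
im,d=env.get_image('side')
cv2.imwrite('pics/m7.png',cv2.resize(im[175:265,302:392,::-1],(500,500),interpolation=cv2.INTER_CUBIC))
"
```

```text
(no output)
```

View pics/m7.png

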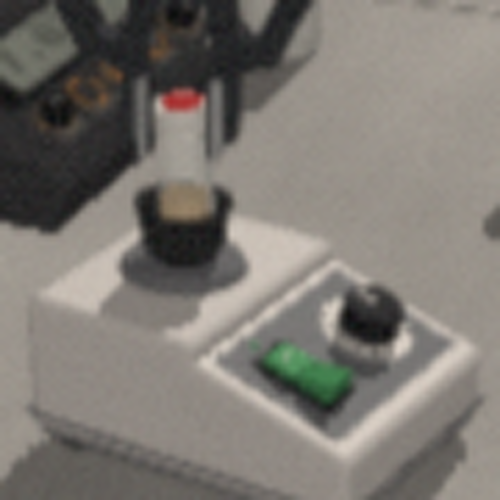

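The vial stands upright in the cup at about (183,200), the cup is visibly lowered and the rocker is still over. Handing in.

```bash
python3 -c "
from cell import env
print(env.job_done())"
```

```text
the job is handed in; nothing more can be done
None
```

The job is handed in with the mixer in touch mode and the gripped red-cap vial upright in the cup, pressed down about 5 mm (about 8 N) and held there for over five seconds; the hand-in returned no verdict.

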